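Make up two puppet-making kits in the drawers

TASK

Make up two kits for the craft class. Into the grey steel drawer with three bays put the egg-shaped head blank, the dowel stand and the squat jar, one to a bay with the dowel stand in the middle bay; into the drawer with two bays put the white foam block and the slim bottle, one to a bay (which bay is up to you). Set everything down gently, standing upright on the drawer floor, and leave the mug, the brush and the big foam offcut where they are.

Things in the scene. Friction and masses are not known exactly. Their poses are not given: they have to be found in the camera images.
- head: puppet head blank: white polystyrene egg, 54 mm in diameter at its widest (straight-sided from 52 to 66 mm above the foot), on a 32 mm cardboard neck with a 46 mm round foot; 92 mm tall, about 50 g. Origin: centre of the underside; z up. Loose, stands upright on the table at the start.
- stand: wooden dowel stand: round base 56 mm in diameter and 18 mm high, with an upright dowel of 14 mm diameter in its centre; 95 mm tall in all, about 80 g. Origin: centre of the underside; z up. Loose, stands upright on the table at the start.
- jar: squat round paste jar, 56 mm in diameter, 62 mm tall: the body is full width up to 30 mm, then narrows under a straight-sided white lid 50 mm in diameter that takes up the top 16 mm; closed, about 160 g. Origin: centre of the underside; z up. Loose, stands upright on the table at the start.
- block: white polystyrene block, 46 mm (its x) by 58 mm (its y) by 80 mm tall, about 50 g. Origin: centre of the underside; z up. Loose, stands upright on the table at the start. At the start its x axis is within 0.4 rad of the world's.
- bottle: slim round white bottle, body 42 mm in diameter and straight up to 54 mm, then tapering to a 21 mm cap; 95 mm tall, about 120 g. Origin: centre of the underside; z up. Loose, stands upright on the table at the start.
- drawer3: grey steel drawer, 90 mm (x) by 240 mm (y), open on top, split by two dividers into three bays side by side along y, their centres at y = -79, 0 and +79 mm. Walls and dividers 3 mm thick, 26 mm high, floor 3 mm thick; each bay is 76 mm (y) by 84 mm (x) inside. It stands fast on the table. Origin: centre of the underside, on the table; z up, its long side lies along its y axis. 
- drawer2: grey steel drawer, 90 mm (x) by 161 mm (y), open on top, split by one divider into two bays side by side along y, their centres at y = -39.5 and +39.5 mm. Walls and dividers 3 mm thick, 26 mm high, floor 3 mm thick; each bay is 76 mm (y) by 84 mm (x) inside. It stands fast on the table. Origin: centre of the underside, on the table; z up, its long side lies along its y axis. 
- mug: blue enamel mug, 84 mm across, 80 mm high, with a handle; a bystander, to be left alone. Origin: centre of the underside.
- brush: paste brush with a wooden handle, 200 mm long, lying on the table; a bystander, to be left alone. Origin: under its middle, on the table; its long axis is its x axis.
- offcut: stepped white polystyrene offcut, 70 mm (x) by 180 mm (y), up to 80 mm high, beyond the drawers; a bystander, to be left alone. Origin: centre of the underside.
Mind the look-alikes: they are no part of the job. What is shaped like the block but pink is not meant. What is shaped like the drawer2 but orange is not meant.

How it is judged:
At the end, for the whole second after the job is handed in: Stand in the middle bay, head and jar in the outer bays of the three-bay drawer; block and bottle in the two-bay one: each within 24 mm along and 35 mm across the drawer of its bay's centre, less than 6 mm above its floor, within 0.15 rad of upright, at rest (x of stand in the frame of drawer3 between -0.035 and 0.035 m and z of stand in the frame of drawer3 between -0.002 and 0.009 m and y of stand in the frame of drawer3 between -0.024 and 0.024 m and angle between each of stand, head, jar, block, bottle's own z axis and vertical below 0.15 rad and linear speed of each of stand, head, jar, block, bottle below 0.02 m/s and angular speed of each of stand, head, jar, block, bottle below 0.2 rad/s and x of head in the frame of drawer3 between -0.035 and 0.035 m and z of head in the frame of drawer3 between -0.002 and 0.009 m and (y of head in the frame of drawer3 between -0.103 and -0.055 m or y of head in the frame of drawer3 between 0.055 and 0.103 m) and x of jar in the frame of drawer3 between -0.035 and 0.035 m and z of jar in the frame of drawer3 between -0.002 and 0.009 m and (y of jar in the frame of drawer3 between -0.103 and -0.055 m or y of jar in the frame of drawer3 between 0.055 and 0.103 m) and x of block in the frame of drawer2 between -0.035 and 0.035 m and z of block in the frame of drawer2 between -0.002 and 0.009 m and (y of block in the frame of drawer2 between -0.0635 and -0.0155 m or y of block in the frame of drawer2 between 0.0155 and 0.0635 m) and x of bottle in the frame of drawer2 between -0.035 and 0.035 m and z of bottle in the frame of drawer2 between -0.002 and 0.009 m and (y of bottle in the frame of drawer2 between -0.0635 and -0.0155 m or y of bottle in the frame of drawer2 between 0.0155 and 0.0635 m)); the robot touches nothing.
It fails at once if a thing of the kits is dropped or flung (moves faster than 0.6 m/s out of the fingers, as after a fall of about 20 mm) ((linear speed of head above 0.6 m/s and contact force between head and the fingers below 0.05 N) or (linear speed of stand above 0.6 m/s and contact force between stand and the fingers below 0.05 N) or (linear speed of jar above 0.6 m/s and contact force between jar and the fingers below 0.05 N) or (linear speed of block above 0.6 m/s and contact force between block and the fingers below 0.05 N) or (linear speed of bottle above 0.6 m/s and contact force between bottle and the fingers below 0.05 N)).
It fails at once if the mug is moved by more than 30 mm (distance of mug from where it was at the start of the episode above 0.03 m).
It fails at once if the brush is moved by more than 30 mm (distance of brush from where it was at the start of the episode above 0.03 m).
It fails at once if the foam offcut is moved by more than 30 mm (distance of offcut from where it was at the start of the episode above 0.03 m).
It also fails if it takes over 128 s, if anything falls off the work surface, if the arm or the gripper's body presses on something with over 40 N, if the wrist force passes 120 N, or if a joint passes its speed limit or range.

ROBOT

A 6-joint arm with a two-finger parallel gripper is mounted at the origin on the work surface. World frame = base frame: x ahead of the robot, y to its left, z up, the work surface at z = 0. Lengths are in m, angles in rad, forces in N, time in s.
With the tool pointing down it reaches from about 0.35 to 0.975 m from the base axis. Payload 4.9 kg.
Tool frame: the origin (TCP) lies at the very end of the fingers, on their centre line; the grasp point (between the pads) lies 19 mm behind it (ctrl.pinch_z is the distance from the TCP to the grasp point, in m); z points along the fingers, y is the direction in which the jaws open and shut (so a half turn about z gives the same grasp; the last joint's range is limited). The gripper opens to 85 mm and grips with 20 to 120 N. Pads are 22 mm wide; open, the fingers measure 114 mm over their backs; the gripper's body (76 mm by 85 mm) begins 54 mm behind the grasp point. The pads swing forward as they close: fully open they stand 13 mm farther back than shut.
Start: joints at [-1.229, 0.053, 1.613, -0, 1.476, -0.119], TCP at [0.278, -0.56, 0.211] pointing down, gripper open.
Joint ranges: [-3.01, 3.01], [-1.01, 2.22], [0.06, 2.58], [-1.02, 4.17], [0.09, 2.62], [-3.14, 3.14]. Speed limits (rad/s): [2.57, 2.57, 3.14, 3.14, 3.14, 3.14].

INTERFACE

Orientations are given as a rotation vector (axis times angle).
In Python, from station import ctrl gives the robot as it stands.
- The arm moves only by the tool carry_out, never from a script. Its argument "series" is a list of rows, each a list of 7 numbers: the shift along the world's x, y, z each as a share of 0.025 m, from -1 to 1, then the turn, a rotation vector about the world's x, y, z each as a share of 0.1 rad, from -1 to 1, then the opening, from 0 (shut) to 1 (fully open). A call has 1 to 12 rows; each row shifts and turns the commanded pose from where the row before left it; what a row does not reach is not made up. A row lasts 1/10 s, in which the tool goes at most 50 mm and 8.59 degrees, less where a joint would pass 70% of its speed; a pose out of reach is approached as far as the arm can. A call with a number of a shift or a turn outside -1 to 1 is refused whole. A call with a gripper value outside its range is refused whole. The fingers move at their own pace and stop on an object; "grip_force" is the grip in N (left out, the last holds). Time passes only in rows, so rows that do not move let the fingers close. It gives the time, the measured TCP pose, the force and the opening at its end, in the units of the state.
- ctrl.get_obs(): the state, without advancing time (a new reading comes with each control period).
- ctrl.get_image(name): name is "scene" or "top"; returns a dict with "frame" (400x640x3 uint8, blue, green, red), "fx", "fy", "cx", "cy" (pixels), "k1" (the pictures are not rectified: a ray, as slopes to the right and down, at radius r is drawn at 1 + k1 r^2 times it, then the intrinsics apply), "R" (3x3) and "t" (3): a world point X has camera coordinates R X + t. Camera axes: x right, y down, z forward; pixel columns grow to the right and rows downward; lengths in m; the calibration is good to about 2 mm. A picture is of the moment at which its call begins. There is no depth.
- ctrl.finish_job(): hands the job in, once; it reports no verdict.
Trained networks look in a picture, given as the dict that the camera call returned (one of the last four; its "shot" number tells which), for a name from the list of things; names that differ only in an ending like _2 or _b are one class to them, and where a whole thing is asked for, a point or a joint stands for the part that bears it (a point fixed in the world has none). Each returns a list of dicts, best first, with "p" (0 to 1); they miss things now and then, are a little off and sometimes report something else, mostly with a low value. They report only what shows in the picture. A call takes as long as a camera call. They do not tell look-alikes from the thing itself.
- ctrl.trace(picture, name): "mask" (400x640 bool, what is visible of it) and "rect" ([left, top, width, height] as shares, 0 to 1, of the picture: columns of its width, rows of its height, round what is visible of it).
- ctrl.mark_of(picture, name): "position" ([column, row] as shares, 0 to 1, of the picture: columns of its width, rows of its height: a listed point, or the origin of a listed thing).
The state is a dict: "t": time; "q": joint angles; "dq": joint speeds; "effort": joint torques, N m; "tool_pos": TCP position; "tool_rot": TCP orientation; "contact_force": force on the tool from outside, world axes, zero at the start; "wrist_torque": the same for the moment, N m; "opening": finger opening in m.
Only numpy, scipy, OpenCV 4.12 (cv2) and the standard library are available. Lean on these libraries where they do the work, as an engineer would, in place of code of your own. Each camera call takes 0.05 s, during which the arm holds its last target.

## Working session

There is one attempt and no reset: what is moved stays moved. The work goes in short steps, Python scripts to look and compute and a tool call to move; the robot and the scene stay as the last step left them, time stands still between calls to the robot, and variables do not carry over. Pictures are saved under pics/ and viewed, and the job is handed in when it is done.

Besides the shell and the picture viewer there is one more tool, called after "Emit:" as name(argument=value, ...), one argument or row to a line, values as JSON. carry_out: Moves the arm, as the interface text tells. Shift numbers are shares of 0.025 m and turn numbers shares of 0.1 rad, none past 1 either way. Its arguments: {"type":"object","properties":{"series":{"type":"array"},"grip_force":{"type":"number"}},"required":["series"]}

```bash
mkdir -p pics; ls; cat > h.py <<'E'
import numpy as np, cv2
from station import ctrl
E
python3 - <<'E'
from h import *
o=ctrl.get_obs(); print({k:np.round(v,3) for k,v in o.items()})
for n in ("scene","top"):
    p=ctrl.get_image(n); cv2.imwrite(f"pics/a_{n}.png",p["frame"])
    print(n,p["shot"],[round(p[k],3) for k in("fx","fy","cx","cy","k1")],np.round(p["R"],3).tolist(),np.round(p["t"],3))
    print("cam", np.round(-p["R"].T@p["t"],3) if hasattr(p["R"],"T") else "")
E
```

```text
pics
{'t': np.float64(0.0), 'q': array([-1.229,  0.053,  1.614,  0.   ,  1.476, -0.119]), 'dq': array([-0.001, -0.001,  0.002,  0.001,  0.001, -0.002]), 'effort': array([-2.0000e-03, -3.9369e+01, -3.7017e+01, -0.0000e+00,  7.0000e-03,
       -0.0000e+00]), 'tool_pos': array([ 0.278, -0.559,  0.209]), 'tool_rot': array([-3.057, -0.717,  0.   ]), 'contact_force': array([ 0.844, -0.515, -0.153]), 'wrist_torque': array([-0.042, -0.013, -0.017]), 'opening': np.float64(0.086)}
scene 1 [435.916, 435.916, 320.169, 194.333, -0.098] [[-0.846, 0.533, -0.015], [0.449, 0.696, -0.56], [-0.288, -0.48, -0.828]] [ 0.462 -0.23   1.235]
cam [0.85  0.507 0.901]
top 2 [394.597, 394.597, 324.324, 203.571, -0.03] [[-0.019, -1.0, -0.009], [-0.996, 0.02, -0.083], [0.083, 0.007, -0.997]] [0.005 0.584 1.114]
cam [ 0.489 -0.015  1.158]
```

View pics/a_scene.png

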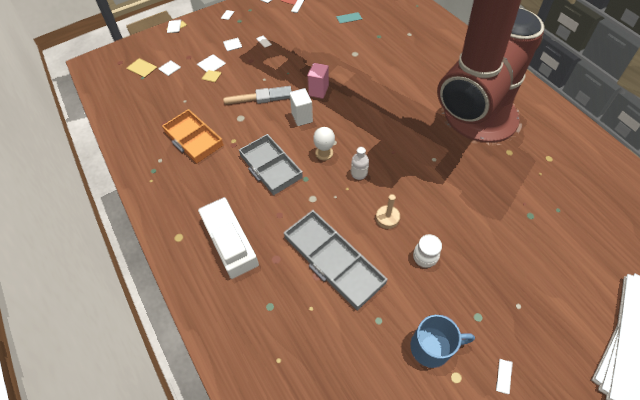

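View pics/a_top.png

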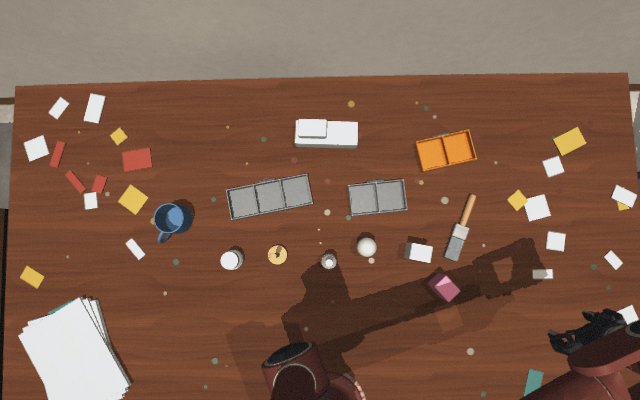

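```bash
cat > h.py <<'E'
import numpy as np, cv2, pickle
from station import ctrl
from scipy.optimize import least_squares, minimize
def A(p,k): return np.array(p[k],float)
def proj(p,X):
    X=np.atleast_2d(X); c=X@A(p,"R").T+A(p,"t"); s=c[:,:2]/c[:,2:]
    s=s*(1+p["k1"]*(s**2).sum(1,keepdims=True)); return s*[p["fx"],p["fy"]]+[p["cx"],p["cy"]]
def ray(p,uv):
    K=np.array([[p["fx"],0,p["cx"]],[0,p["fy"],p["cy"]],[0,0,1.]])
    s=cv2.undistortPoints(np.array([[uv]],float),K,np.array([p["k1"],0,0,0.]))[0,0]
    d=A(p,"R").T@np.array([s[0],s[1],1]); return -A(p,"R").T@A(p,"t"), d/np.linalg.norm(d)
def onz(p,uv,z):
    c,d=ray(p,uv); return c+d*(z-c[2])/d[2]
def tri(ps,uvs):
    M=np.zeros((3,3));b=np.zeros(3);L=[]
    for p,uv in zip(ps,uvs):
        c,d=ray(p,uv);P=np.eye(3)-np.outer(d,d);M+=P;b+=P@c;L.append((c,P))
    X=np.linalg.solve(M,b); return X,[np.linalg.norm(P@(X-c)) for c,P in L]
def ring(r,z): 
    a=np.linspace(0,2*np.pi,24,endpoint=False); return np.c_[r*np.cos(a),r*np.sin(a),np.full(24,z)]
def box(x0,x1,y0,y1,z0,z1): return np.array([[x,y,z] for x in(x0,x1) for y in(y0,y1) for z in(z0,z1)])
mm=.001
MOD={
'head':[np.r_[ring(.023,0),ring(.023,.005)],np.r_[ring(.016,0),ring(.016,.04)],np.r_[ring(.016,.036),ring(.024,.044),ring(.027,.052),ring(.027,.066),ring(.021,.082),ring(.01,.091)]],
'stand':[np.r_[ring(.028,0),ring(.028,.018)],np.r_[ring(.007,0),ring(.007,.095)]],
'jar':[np.r_[ring(.028,0),ring(.028,.03),ring(.025,.046)],np.r_[ring(.025,.03),ring(.025,.062)]],
'block':[box(-.023,.023,-.029,.029,0,.08)],
'bottle':[np.r_[ring(.021,0),ring(.021,.054),ring(.0105,.075)],np.r_[ring(.0105,.07),ring(.0105,.095)]],
'drawer3':[box(-.045,.045,-.12,.12,0,.026)],
'drawer2':[box(-.045,.045,-.0805,.0805,0,.026)],
'mug':[np.r_[ring(.042,0),ring(.042,.08)]],
}
def sil(p,name,x,y,z,a,S=4):
    # soft silhouette at 4x supersample
    c,s=np.cos(a),np.sin(a); R=np.array([[c,-s,0],[s,c,0],[0,0,1]])
    m=np.zeros((400*S,640*S),np.uint8)
    for pts in MOD[name]:
        uv=proj(p,pts@R.T+[x,y,z]); h=cv2.convexHull(((uv+.5)*S).astype(np.float32)).astype(np.int32)
        cv2.fillConvexPoly(m,h,255)
    return m
def fit(name,ps,masks,x0,yaw=False,S=4):
    big=[]
    for p,m in zip(ps,masks):
        ys,xs=np.where(m); b=(max(0,xs.min()-15),max(0,ys.min()-15),min(640,xs.max()+15),min(400,ys.max()+15))
        big.append((b,m[b[1]:b[3],b[0]:b[2]].astype(float)))
    def cost(v):
        a=v[3] if yaw else 0; e=0
        for p,(b,m) in zip(ps,big):
            s=sil(p,name,v[0],v[1],v[2],a,S)[b[1]*S:b[3]*S,b[0]*S:b[2]*S]
            s=cv2.resize(s,(m.shape[1],m.shape[0]),interpolation=cv2.INTER_AREA)/255.
            e+=np.abs(s-m).sum()/m.sum()
        return e
    v0=np.array(list(x0)); n=len(v0)
    sim=np.vstack([v0]+[v0+np.eye(n)[i]*([.006,.006,.006,.1][i]) for i in range(n)])
    r=minimize(cost,v0,method='Nelder-Mead',options=dict(initial_simplex=sim,maxiter=150,xatol=2e-4,fatol=1e-3))
    return r.x,r.fun
E
cat > m.py <<'E'
from h import *
S=ctrl.get_image("scene");T=ctrl.get_image("top")
out={}
for n in ['head','stand','jar','block','bottle','drawer3','drawer2','mug','brush','offcut']:
    d=[]
    for p in(S,T):
        tr=ctrl.trace(p,n); mk=ctrl.mark_of(p,n); d.append((tr,mk))
        print(n,[(round(float(t["p"]),2),[int(v) for v in np.array(t["rect"])*[640,400,640,400]]) for t in tr[:3]],[(round(float(k["p"]),2),np.round(np.array(k["position"])*[640,400],1).tolist()) for k in mk[:3]])
    out[n]=d
pickle.dump((dict(S),dict(T),out),open("m0.pkl","wb"))
E
python3 m.py
```

```text
head [(0.85, [313, 125, 18, 32]), (0.65, [413, 234, 28, 34]), (0.24, [351, 146, 18, 30])] [(0.65, [325.1, 151.3])]
head [(0.57, [357, 239, 23, 19])] [(0.77, [364.1, 247.7])]
stand [(0.86, [378, 195, 17, 30])] [(0.91, [388.3, 216.0])]
stand [(0.51, [268, 246, 17, 15])] [(0.52, [278.1, 254.6]), (0.25, [270.3, 196.0])]
jar [(0.83, [414, 237, 28, 30])] [(0.74, [425.7, 255.9])]
jar [(0.78, [222, 247, 23, 21]), (0.34, [359, 240, 18, 16])] [(0.65, [236.1, 257.3]), (0.42, [362.2, 248.3])]
block [(0.59, [289, 86, 23, 38]), (0.59, [305, 61, 22, 35])] [(0.77, [299.8, 116.0]), (0.55, [317.9, 90.1]), (0.46, [359.4, 172.9])]
block [(0.74, [405, 243, 26, 21]), (0.61, [425, 272, 33, 33])] [(0.97, [413.8, 252.8]), (0.57, [437.2, 285.5])]
bottle [(0.72, [352, 146, 17, 33]), (0.41, [413, 238, 26, 29])] [(0.55, [358.8, 173.2])]
bottle [] [(0.71, [269.6, 196.3]), (0.44, [326.9, 256.9])]
drawer3 [(0.93, [164, 110, 57, 52]), (0.85, [239, 134, 63, 59]), (0.73, [283, 210, 106, 95])] [(0.92, [334.0, 258.8]), (0.81, [267.7, 163.8]), (0.56, [193.0, 136.5])]
drawer3 [(0.89, [414, 128, 65, 45]), (0.87, [227, 172,
[... 205 characters left out ...]
 [(0.92, [334.0, 258.8]), (0.81, [267.7, 163.8]), (0.56, [193.0, 136.5])]
drawer2 [(0.89, [414, 128, 65, 45]), (0.87, [227, 172, 84, 45]), (0.76, [349, 179, 58, 36])] [(0.96, [380.1, 197.7]), (0.74, [443.9, 153.0]), (0.58, [269.9, 195.1])]
mug [(0.86, [409, 316, 64, 53]), (0.27, [238, 134, 65, 60])] [(0.89, [429.9, 348.2]), (0.25, [257.8, 98.8])]
mug [(0.67, [154, 205, 33, 35]), (0.44, [293, 121, 64, 27])] [(0.98, [179.3, 216.6])]
brush [(0.91, [222, 84, 68, 17]), (0.15, [410, 317, 64, 49])] [(0.77, [260.0, 98.1])]
brush [] [(0.64, [322.9, 137.5]), (0.62, [460.5, 229.9])]
offcut [(0.66, [199, 197, 58, 81])] [(0.65, [231.0, 239.8])]
offcut [(0.86, [293, 118, 64, 31])] [(0.56, [324.6, 136.7])]
```

```bash
cat > f.py <<'E'
from h import *
S,T,out=pickle.load(open("m0.pkl","rb"))
sel=dict(head=(0,0),stand=(0,0),jar=(0,0),block=(0,0),bottle=(0,None),drawer3=(2,1),drawer2=(1,2),mug=(0,0))
T2=ctrl.get_image("top")
bt=ctrl.trace(T2,"bottle"); print([(t["p"],np.array(t["rect"])*[640,400,640,400]) for t in bt])
vis=[S["frame"].copy(),T["frame"].copy()]
res={}
for n,(i,j) in sel.items():
    ps=[S];ms=[out[n][0][0][i]["mask"]]
    if j is not None: ps.append(T);ms.append(out[n][1][0][j]["mask"])
    elif bt:
        c=[t for t in bt if abs(np.array(t["rect"])[0]*640-320)<20]
        if c: ps.append(T);ms.append(c[0]["mask"])
    ys,xs=np.where(ms[0]);g=onz(S,(xs.mean(),ys.mean()),.03)
    best=None
    yaw=n in('block','drawer3','drawer2')
    for a in ((-.3,0,.3) if yaw else (None,)):
        v,f=fit(n,ps,[np.array(m) for m in ms],[g[0],g[1],0]+([a] if yaw else []),yaw)
        if best is None or f<best[1]: best=(v,f)
    v,f=best; res[n]=v; print(n,len(ps),np.round(v,4),round(f,3))
    for k,p in enumerate((S,T)):
        m=sil(p,n,v[0],v[1],v[2],v[3] if yaw else 0,1)
        c,_=cv2.findContours(m,cv2.RETR_EXTERNAL,cv2.CHAIN_APPROX_NONE); cv2.drawContours(vis[k],c,-1,(0,255,0),1)
pickle.dump(res,open("res.pkl","wb"))
cv2.imwrite("pics/f_s.png",cv2.resize(vis[0][70:380,140:490],None,fx=1.9,fy=1.9,interpolation=cv2.INTER_NEAREST));cv2.imwrite("pics/f_t.png",cv2.resize(vis[1][110:310,140:490],None,fx=2.2,fy=2.2,interpolation=cv2.INTER_NEAREST))
E
python3 f.py
```

```text
[(0.5, array([319.68 , 253.8  ,  19.008,  14.48 ]))]
head 2 [ 4.579e-01 -1.213e-01 -3.000e-04] 0.128
stand 2 [ 0.4402  0.131  -0.0009] 0.297
jar 2 [0.4287 0.2597 0.002 ] 0.162
block 2 [ 0.4408 -0.2659  0.0043 -0.205 ] 0.176
bottle 2 [ 0.4189 -0.0159  0.0025] 0.168
drawer3 2 [0.6078 0.154  0.0034 0.1792] 0.078
drawer2 2 [ 0.5994 -0.1589  0.0036  0.0832] 0.101
mug 2 [0.5479 0.4244 0.    ] 0.229
```

View pics/f_s.png

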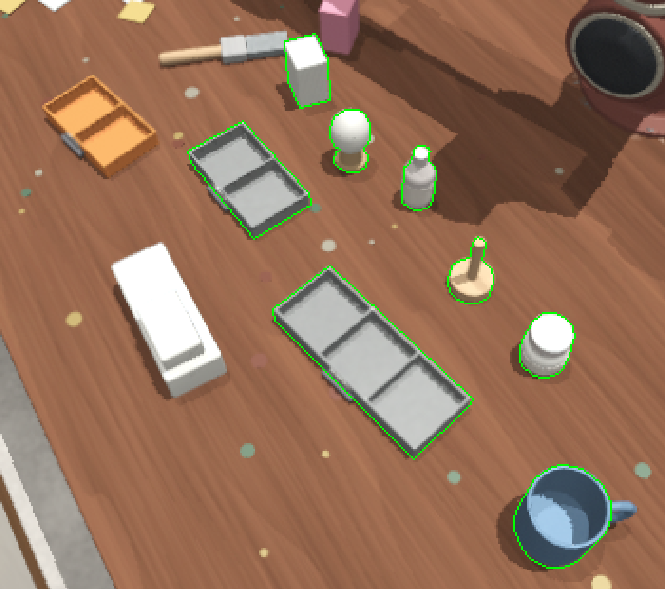

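View pics/f_t.png

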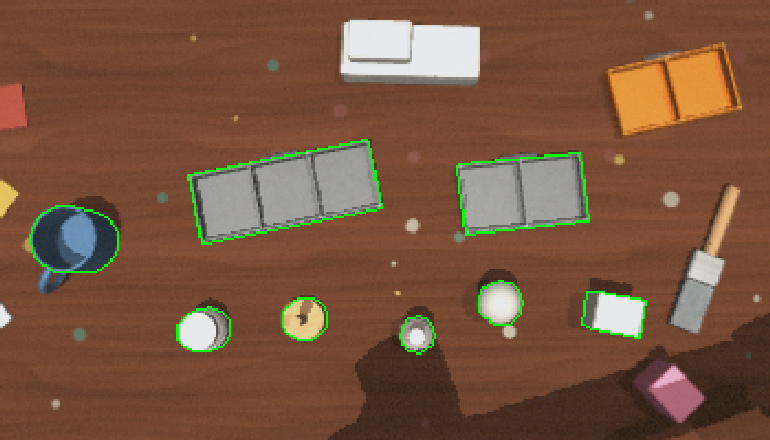

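Emit:
carry_out(
  grip_force=30,
  series=[
    [0.54, 0.98, 0, 0, 0, 0.75, 0.85],
    [0.54, 0.98, 0, 0, 0, 0.75, 0.85],
    [0.54, 0.98, 0, 0, 0, 0.75, 0.85],
    [0.54, 0.98, 0, 0, 0, 0.75, 0.85],
    [0.54, 0.98, 0, 0, 0, 0.75, 0.85],
    [0.54, 0.98, 0, 0, 0, 0.75, 0.85],
    [0.54, 0.98, 0, 0, 0, 0.75, 0.85],
    [0.54, 0.98, 0, 0, 0, 0.75, 0.85],
    [0.54, 0.98, 0, 0, 0, 0.75, 0.85],
    [0.54, 0.98, 0, 0, 0, 0.75, 0.85],
    [0.54, 0.98, 0, 0, 0, 0.75, 0.85],
    [0.54, 0.98, 0, 0, 0, 0.75, 0.85],
  ],
)

```text
t: 3.5
tool_pos: [0.4404, -0.2648, 0.2108]
tool_rot: [2.439, 1.98, 0.0]
contact_force: [0.6, -0.6, -0.1]
opening: 0.0727
```

Emit:
carry_out(
  series=[
    [0, 0, 0, 0, 0, 0, 0.85],
    [0, 0, 0, 0, 0, 0, 0.85],
  ],
)

```text
t: 3.7
tool_pos: [0.44, -0.2657, 0.2108]
tool_rot: [2.441, 1.977, -0.001]
contact_force: [0.3, 0.1, 0.5]
opening: 0.0727
```

```bash
python3 - <<'E'
from h import *
p=ctrl.get_image("scene"); cv2.imwrite("pics/b1.png",cv2.resize(p["frame"][20:280,150:450],None,fx=2,fy=2))
E
```

```text
(no output)
```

View pics/b1.png

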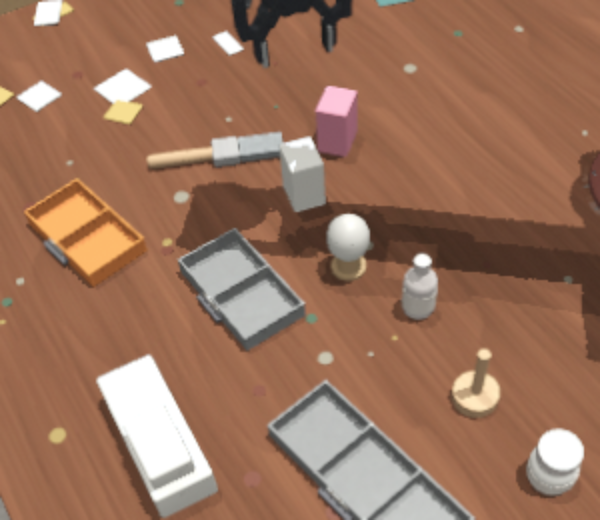

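```bash
python3 - <<'E'
from h import *
S,T,_=pickle.load(open("m0.pkl","rb"))
c,s=np.cos(-.21),np.sin(-.21)
for d in(-.036,0,.036): print(proj(S,[.44+d*c,-.266+d*s,.211]),(proj(S,[.44+d*c,-.266+d*s,.211])-[150,20])*2)
print(onz(T,(441,279),.08),onz(T,(426,280),.08),onz(T,(455,233),.02))
E
```

```text
[[311.67313288  54.24362232]] [[323.34626576  68.48724464]]
[[297.8746891   57.64227425]] [[295.74937819  75.28454851]]
[[283.90510728  61.11414853]] [[267.81021457  82.22829706]]
[ 0.36845609 -0.31782354  0.08      ] [ 0.36665325 -0.27710968  0.08      ] [ 0.49177968 -0.38052375  0.02      ]
```

Emit:
carry_out(
  series=[
    [0, 0, -1, 0, 0, 0, 0.85],
    [0, 0, -1, 0, 0, 0, 0.85],
    [0, 0, -1, 0, 0, 0, 0.85],
    [0, 0, -1, 0, 0, 0, 0.85],
    [0, 0, -1, 0, 0, 0, 0.85],
    [0, 0, -1, 0, 0, 0, 0.85],
    [0, 0, -0.6, 0, 0, 0, 0.85],
    [0, 0, -0.4, 0, 0, 0, 0.85],
    [0, 0, -0.2, 0, 0, 0, 0.85],
    [0, 0, 0, 0, 0, 0, 0.85],
  ],
)

```text
t: 4.75
tool_pos: [0.4399, -0.2661, 0.0306]
tool_rot: [-2.442, -1.976, 0.0]
contact_force: [-0.0, 0.4, 0.8]
opening: 0.0727
```

Emit:
carry_out(
  series=[
    [0, 0, 0, 0, 0, 0, 0.65],
    [0, 0, 0, 0, 0, 0, 0.55],
    [0, 0, 0, 0, 0, 0, 0.4],
    [0, 0, 0, 0, 0, 0, 0.3],
    [0, 0, 0, 0, 0, 0, 0.2],
    [0, 0, 0, 0, 0, 0, 0.2],
    [0, 0, 0, 0, 0, 0, 0.2],
  ],
)

```text
t: 5.45
tool_pos: [0.4409, -0.2665, 0.0319]
tool_rot: [2.44, 1.975, 0.001]
contact_force: [0.4, -0.2, 6.1]
opening: 0.0454
```

Emit:
carry_out(
  series=[
    [0, 0, 0.3, 0, 0, 0, 0.2],
    [0, 0, 0.7, 0, 0, 0, 0.2],
    [0, 0, 1, 0, 0, 0, 0.2],
    [0, 0, 0.7, 0, 0, 0, 0.2],
    [0, 0, 0.3, 0, 0, 0, 0.2],
    [0, 0, 0, 0, 0, 0, 0.2],
  ],
)

```text
t: 6.05
tool_pos: [0.4403, -0.2661, 0.1065]
tool_rot: [2.441, 1.975, 0.0]
contact_force: [0.7, -0.3, -1.0]
opening: 0.0454
```

Emit:
carry_out(
  series=[
    [0.3, 0.1, 0, 0, 0, 0.2, 0.2],
    [0.6, 0.2, 0, 0, 0, 0.3, 0.2],
    [0.7, 0.3, 0, 0, 0, 0.4, 0.2],
    [0.7, 0.3, 0, 0, 0, 0.4, 0.2],
    [0.7, 0.3, 0, 0, 0, 0.4, 0.2],
    [0.7, 0.3, 0, 0, 0, 0.4, 0.2],
    [0.7, 0.3, 0, 0, 0, 0.3, 0.2],
    [0.7, 0.3, 0, 0, 0, 0.2, 0.2],
    [0.7, 0.3, 0, 0, 0, 0.2, 0.2],
    [0.5, 0.3, 0, 0, 0, 0.1, 0.2],
    [0.2, 0, 0, 0, 0, 0, 0.2],
    [0, 0, 0, 0, 0, 0, 0.2],
  ],
)

```text
t: 7.25
tool_pos: [0.6029, -0.1979, 0.1051]
tool_rot: [-2.129, -2.309, 0.001]
contact_force: [-0.3, -0.4, -0.9]
opening: 0.0455
```

```bash
cat > v.py <<'E'
from h import *
import sys
o=ctrl.get_obs(); r=o["tool_rot"]; ph=np.arctan2(r[1],r[0])
print("t",round(float(o["t"]),2),"pos",np.round(o["tool_pos"],4),"jaw",round(float(np.angle(np.exp(2j*(2*ph-np.pi/2)))/2),3),"open",round(float(o["opening"]),4))
if len(sys.argv)>1:
    p=ctrl.get_image("scene");q=ctrl.get_image("top")
    a=cv2.resize(p["frame"][60:320,180:460],None,fx=1.6,fy=1.6);b=cv2.resize(q["frame"][160:300,200:480],None,fx=1.25,fy=1.25)
    b=cv2.copyMakeBorder(b,0,a.shape[0]-b.shape[0],0,0,cv2.BORDER_CONSTANT)
    cv2.imwrite(f"pics/{sys.argv[1]}.png",np.hstack([a,b]))
E
python3 v.py c1
```

```text
t 7.25 pos [ 0.6029 -0.1979  0.1051] jaw 0.081 open 0.0455
```

View pics/c1.png

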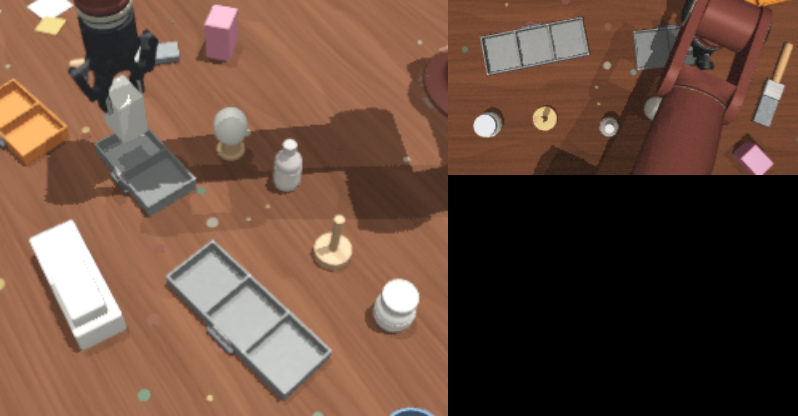

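Emit:
carry_out(
  series=[
    [0, 0, -0.4, 0, 0, 0, 0.2],
    [0, 0, -0.7, 0, 0, 0, 0.2],
    [0, 0, -0.7, 0, 0, 0, 0.2],
    [0, 0, -0.4, 0, 0, 0, 0.2],
    [0, 0, -0.2, 0, 0, 0, 0.2],
    [0, 0, -0.2, 0, 0, 0, 0.2],
    [0, 0, -0.1, 0, 0, 0, 0.2],
    [0, 0, 0, 0, 0, 0, 0.2],
  ],
)

```text
t: 8.15
tool_pos: [0.6026, -0.1983, 0.0382]
tool_rot: [2.131, 2.308, 0.0]
contact_force: [0.3, 0.1, 0.4]
opening: 0.0456
```

Emit:
carry_out(
  series=[
    [0, 0, -0.04, 0, 0, 0, 0.2],
    [0, 0, -0.04, 0, 0, 0, 0.2],
    [0, 0, 0, 0, 0, 0, 0.2],
  ],
)

```text
t: 8.45
tool_pos: [0.6026, -0.1983, 0.0363]
tool_rot: [2.131, 2.308, 0.0]
contact_force: [-0.1, 0.5, -0.2]
opening: 0.0453
```

Emit:
carry_out(
  series=[
    [0, 0, -0.04, 0, 0, 0, 0.2],
    [0, 0, -0.04, 0, 0, 0, 0.2],
    [0, 0, 0, 0, 0, 0, 0.2],
  ],
)

```text
t: 8.75
tool_pos: [0.6027, -0.1984, 0.0349]
tool_rot: [2.131, 2.308, 0.0]
contact_force: [-1.8, 0.5, 3.9]
opening: 0.0457
```

```bash
python3 v.py c2
```

```text
t 8.75 pos [ 0.6027 -0.1984  0.0349] jaw 0.08 open 0.0457
```

View pics/c2.png

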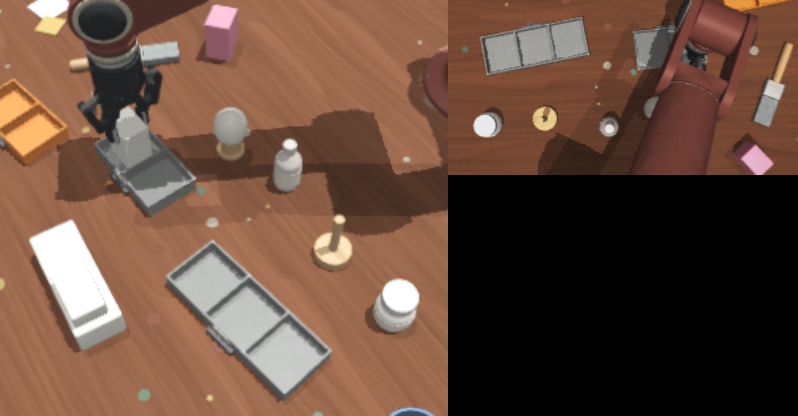

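Emit:
carry_out(
  series=[
    [0, 0, 0, 0, 0, 0, 0.58],
    [0, 0, 0, 0, 0, 0, 0.65],
    [0, 0, 0, 0, 0, 0, 0.75],
    [0, 0, 0, 0, 0, 0, 0.8],
    [0, 0, 0, 0, 0, 0, 0.8],
    [0, 0, 0.4, 0, 0, 0, 0.8],
    [0, 0, 1, 0, 0, 0, 0.8],
    [0, 0, 1, 0, 0, 0, 0.8],
    [0, 0, 1, 0, 0, 0, 0.8],
    [0, 0, 1, 0, 0, 0, 0.8],
    [0, 0, 1, 0, 0, 0, 0.8],
    [0, 0, 0.6, 0, 0, 0, 0.8],
  ],
)

```text
t: 10.05
tool_pos: [0.6035, -0.1988, 0.1878]
tool_rot: [2.128, 2.306, 0.002]
contact_force: [1.2, -0.0, -0.2]
opening: 0.0686
```

Emit:
carry_out(
  series=[
    [-0.8, 0.8, 0, 0, 0, 0, 0.8],
    [-0.8, 0.8, 0, 0, 0, 0, 0.8],
    [-0.8, 0.8, 0, 0, 0, 0, 0.8],
    [-0.8, 0.8, 0, 0, 0, 0, 0.8],
    [-0.8, 0.8, 0, 0, 0, 0, 0.8],
    [-0.8, 0.8, 0, 0, 0, 0, 0.8],
    [-0.8, 0.8, 0, 0, 0, 0, 0.8],
    [-0.8, 0.8, 0, 0, 0, 0, 0.8],
    [-0.8, 0.8, 0, 0, 0, 0, 0.8],
    [-0.15, 0.1, 0, 0, 0, 0, 0.8],
    [0, 0, 0, 0, 0, 0, 0.8],
  ],
)

```text
t: 11.15
tool_pos: [0.4185, -0.0155, 0.1843]
tool_rot: [2.129, 2.309, 0.0]
contact_force: [0.4, -0.3, -0.4]
opening: 0.068
```

```bash
python3 v.py c3
```

```text
t 11.15 pos [ 0.4185 -0.0155  0.1843] jaw 0.081 open 0.068
```

View pics/c3.png

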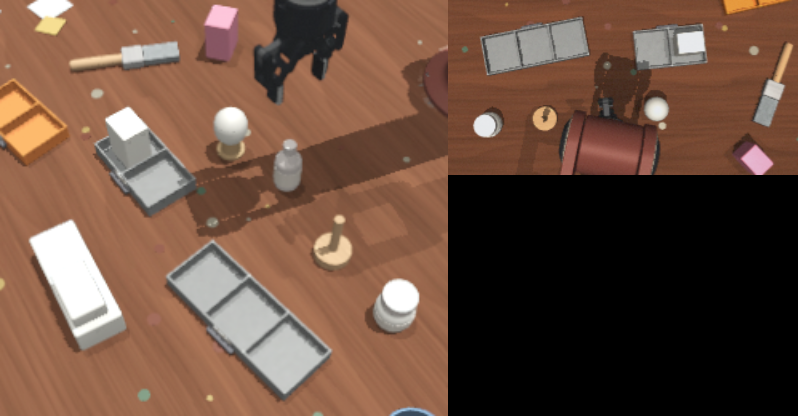

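Emit:
carry_out(
  series=[
    [0, 0, -1, 0, 0, 0, 0.8],
    [0, 0, -1, 0, 0, 0, 0.8],
    [0, 0, -1, 0, 0, 0, 0.8],
    [0, 0, -1, 0, 0, 0, 0.8],
    [0, 0, -1, 0, 0, 0, 0.8],
    [0, 0, -0.8, 0, 0, 0, 0.8],
    [0, 0, -0.4, 0, 0, 0, 0.8],
    [0, 0, -0.15, 0, 0, 0, 0.8],
    [0, 0, 0, 0, 0, 0, 0.8],
  ],
)

```text
t: 12.15
tool_pos: [0.419, -0.0161, 0.0254]
tool_rot: [-2.131, -2.308, 0.0]
contact_force: [-0.5, 0.3, 0.1]
opening: 0.068
```

Emit:
carry_out(
  series=[
    [0, 0, 0, 0, 0, 0, 0.65],
    [0, 0, 0, 0, 0, 0, 0.55],
    [0, 0, 0, 0, 0, 0, 0.4],
    [0, 0, 0, 0, 0, 0, 0.3],
    [0, 0, 0, 0, 0, 0, 0.2],
    [0, 0, 0, 0, 0, 0, 0.2],
    [0, 0, 0, 0, 0, 0, 0.2],
    [0, 0, 0, 0, 0, 0, 0.2],
  ],
)

```text
t: 12.95
tool_pos: [0.4197, -0.016, 0.0266]
tool_rot: [2.129, 2.307, 0.002]
contact_force: [-0.8, 0.5, 5.3]
opening: 0.04
```

Emit:
carry_out(
  series=[
    [0, 0, 0.3, 0, 0, 0, 0.2],
    [0, 0, 0.7, 0, 0, 0, 0.2],
    [0, 0, 1, 0, 0, 0, 0.2],
    [0, 0, 0.7, 0, 0, 0, 0.2],
    [0, 0, 0.3, 0, 0, 0, 0.2],
    [0, 0, 0, 0, 0, 0, 0.2],
  ],
)

```text
t: 13.55
tool_pos: [0.4192, -0.0159, 0.1013]
tool_rot: [2.13, 2.307, 0.002]
contact_force: [0.1, 0.1, -2.0]
opening: 0.04
```

```bash
python3 v.py c4
```

```text
t 13.55 pos [ 0.4192 -0.0159  0.1013] jaw 0.08 open 0.04
```

View pics/c4.png

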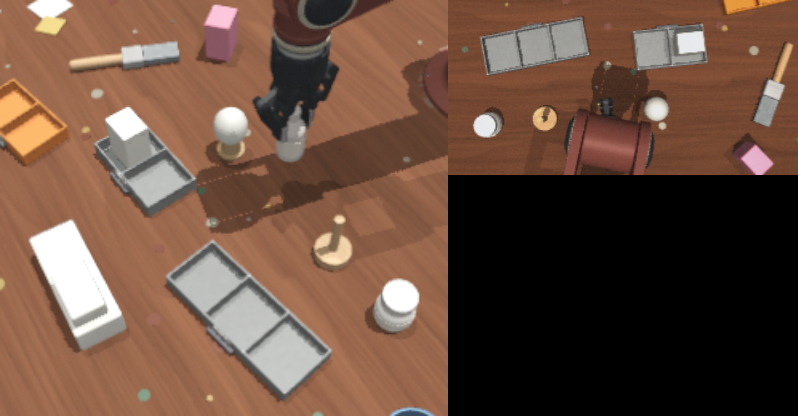

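Emit:
carry_out(
  series=[
    [0.4, 0, 0, 0, 0, 0, 0.2],
    [0.8, 0, 0, 0, 0, 0, 0.2],
    [1, 0, 0, 0, 0, 0, 0.2],
    [1, 0, 0, 0, 0, 0, 0.2],
    [1, -0.3, 0, 0, 0, 0, 0.2],
    [0.8, -0.6, 0, 0, 0, 0, 0.2],
    [0.8, -0.8, 0, 0, 0, 0, 0.2],
    [0.8, -0.8, 0, 0, 0, 0, 0.2],
    [0.4, -0.8, 0, 0, 0, 0, 0.2],
    [0.07, -0.6, 0, 0, 0, 0, 0.2],
    [0, -0.24, 0, 0, 0, 0, 0.2],
    [0, 0, 0, 0, 0, 0, 0.2],
  ],
)

```text
t: 14.85
tool_pos: [0.5944, -0.1195, 0.0993]
tool_rot: [-2.131, -2.306, 0.001]
contact_force: [-0.5, -0.2, -1.2]
opening: 0.0397
```

Emit:
carry_out(
  series=[
    [0, 0, -0.4, 0, 0, 0, 0.2],
    [0, 0, -0.7, 0, 0, 0, 0.2],
    [0, 0, -0.7, 0, 0, 0, 0.2],
    [0, 0, -0.4, 0, 0, 0, 0.2],
    [0, 0, -0.2, 0, 0, 0, 0.2],
    [0, 0, -0.2, 0, 0, 0, 0.2],
    [0, 0, -0.1, 0, 0, 0, 0.2],
    [0, 0, 0, 0, 0, 0, 0.2],
  ],
)

```text
t: 15.65
tool_pos: [0.5956, -0.1194, 0.0329]
tool_rot: [2.131, 2.308, 0.0]
contact_force: [-0.1, -0.3, -2.0]
opening: 0.04
```

```bash
python3 v.py c5
```

```text
t 15.65 pos [ 0.5956 -0.1194  0.0329] jaw 0.08 open 0.04
```

View pics/c5.png

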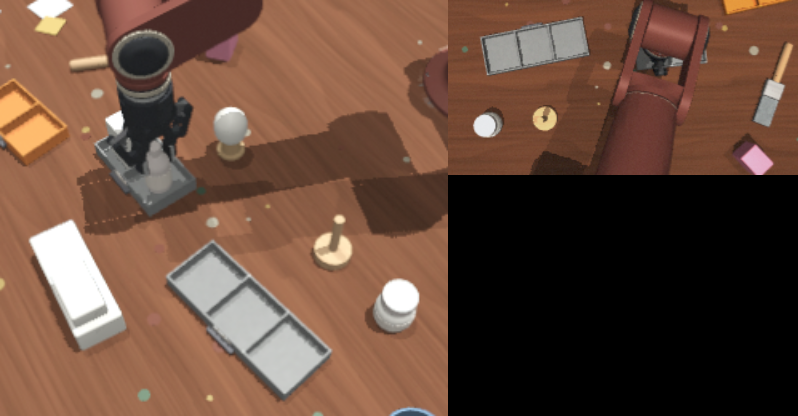

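Emit:
carry_out(
  series=[
    [0, 0, -0.04, 0, 0, 0, 0.2],
    [0, 0, -0.04, 0, 0, 0, 0.2],
    [0, 0, -0.04, 0, 0, 0, 0.2],
    [0, 0, 0, 0, 0, 0, 0.2],
  ],
)

```text
t: 16.15
tool_pos: [0.5954, -0.1193, 0.0299]
tool_rot: [2.131, 2.308, 0.0]
contact_force: [0.1, 0.7, -1.7]
opening: 0.0402
```

Emit:
carry_out(
  series=[
    [0, 0, -0.03, 0, 0, 0, 0.2],
    [0, 0, 0, 0, 0, 0, 0.2],
  ],
)

```text
t: 16.35
tool_pos: [0.5956, -0.1194, 0.0297]
tool_rot: [2.131, 2.308, -0.0]
contact_force: [-1.7, 1.2, 2.7]
opening: 0.0401
```

Emit:
carry_out(
  series=[
    [0, 0, 0, 0, 0, 0, 0.55],
    [0, 0, 0, 0, 0, 0, 0.65],
    [0, 0, 0, 0, 0, 0, 0.75],
    [0, 0, 0, 0, 0, 0, 0.75],
    [0, 0, 0, 0, 0, 0, 0.75],
    [0, 0, 0.4, 0, 0, 0, 0.75],
    [0, 0, 1, 0, 0, 0, 0.75],
    [0, 0, 1, 0, 0, 0, 0.75],
    [0, 0, 1, 0, 0, 0, 0.75],
    [0, 0, 1, 0, 0, 0, 0.75],
    [0, 0, 1, 0, 0, 0, 0.75],
    [0, 0, 0.6, 0, 0, 0, 0.75],
  ],
)

```text
t: 17.55
tool_pos: [0.5965, -0.1196, 0.1826]
tool_rot: [2.128, 2.306, 0.003]
contact_force: [0.4, 0.2, 0.3]
opening: 0.0639
```

Emit:
carry_out(
  series=[
    [-0.5, 0, 0, 0, 0, 0.2, 0.85],
    [-0.8, 0, 0, 0, 0, 0.2, 0.85],
    [-0.8, 0, 0, 0, 0, 0.2, 0.85],
    [-0.8, 0, 0, 0, 0, 0.2, 0.85],
    [-0.8, 0, 0, 0, 0, 0.2, 0.85],
    [-0.8, -0.06, 0, 0, 0, 0, 0.85],
    [-0.7, 0, 0, 0, 0, 0, 0.85],
    [-0.3, 0, 0, 0, 0, 0, 0.85],
    [0, 0, 0, 0, 0, 0, 0.85],
  ],
)

```text
t: 18.45
tool_pos: [0.4566, -0.1205, 0.178]
tool_rot: [-2.012, -2.411, 0.001]
contact_force: [0.9, -0.0, -0.1]
opening: 0.0726
```

```bash
python3 v.py c6
```

```text
t 18.45 pos [ 0.4566 -0.1205  0.178 ] jaw 0.18 open 0.0726
```

View pics/c6.png

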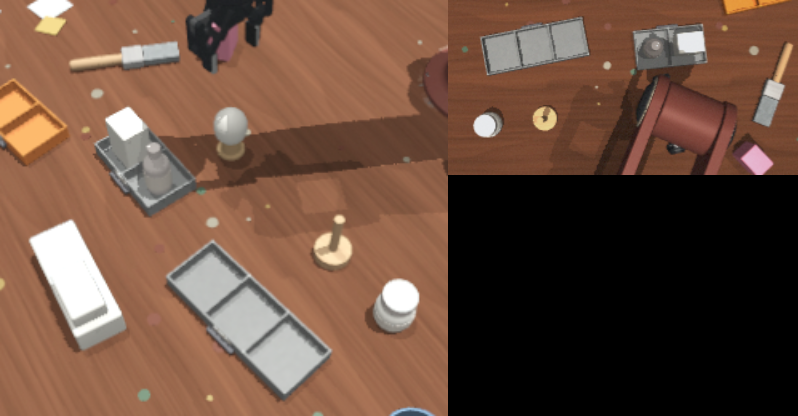

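Emit:
carry_out(
  series=[
    [0.05, 0, -1, 0, 0, 0, 0.85],
    [0, 0, -1, 0, 0, 0, 0.85],
    [0, 0, -1, 0, 0, 0, 0.85],
    [0, 0, -1, 0, 0, 0, 0.85],
    [0, 0, -0.8, 0, 0, 0, 0.85],
    [0, 0, -0.5, 0, 0, 0, 0.85],
    [0, 0, -0.3, 0, 0, 0, 0.85],
    [0, 0, -0.12, 0, 0, 0, 0.85],
    [0, 0, 0, 0, 0, 0, 0.85],
  ],
)

```text
t: 19.45
tool_pos: [0.4596, -0.1209, 0.0364]
tool_rot: [2.012, 2.412, 0.0]
contact_force: [-0.1, -0.4, 0.1]
opening: 0.0725
```

Emit:
carry_out(
  series=[
    [0, 0, 0, 0, 0, 0, 0.7],
    [0, 0, 0, 0, 0, 0, 0.62],
    [0, 0, 0, 0, 0, 0, 0.5],
    [0, 0, 0, 0, 0, 0, 0.4],
    [0, 0, 0, 0, 0, 0, 0.3],
    [0, 0, 0, 0, 0, 0, 0.3],
    [0, 0, 0, 0, 0, 0, 0.3],
  ],
)

```text
t: 20.15
tool_pos: [0.46, -0.1213, 0.0375]
tool_rot: [2.012, 2.411, 0.001]
contact_force: [-1.4, -0.2, 5.5]
opening: 0.0518
```

Emit:
carry_out(
  series=[
    [0, 0, 0.3, 0, 0, 0, 0.3],
    [0, 0, 0.7, 0, 0, 0, 0.3],
    [0, 0, 1, 0, 0, 0, 0.3],
    [0, 0, 0.7, 0, 0, 0, 0.3],
    [0, 0, 0.3, 0, 0, 0, 0.3],
    [0, 0, 0, 0, 0, 0, 0.3],
  ],
)

```text
t: 20.75
tool_pos: [0.4599, -0.121, 0.1123]
tool_rot: [2.011, 2.41, 0.001]
contact_force: [0.1, -0.4, 0.0]
opening: 0.0518
```

```bash
python3 v.py c7
```

```text
t 20.75 pos [ 0.4599 -0.121   0.1123] jaw 0.18 open 0.0518
```

View pics/c7.png

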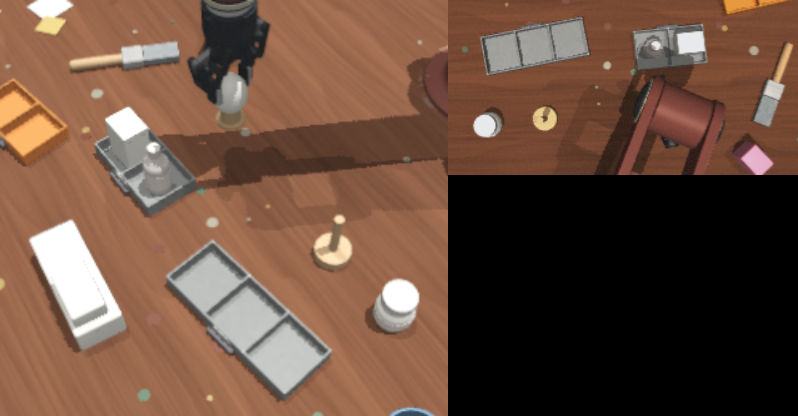

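Emit:
carry_out(
  series=[
    [0.3, 0.4, 0, 0, 0, 0, 0.3],
    [0.6, 0.7, 0, 0, 0, 0, 0.3],
    [0.75, 0.9, 0, 0, 0, 0, 0.3],
    [0.75, 0.9, 0, 0, 0, 0, 0.3],
    [0.75, 0.9, 0, 0, 0, 0, 0.3],
    [0.75, 0.9, 0, 0, 0, 0, 0.3],
    [0.75, 0.9, 0, 0, 0, 0, 0.3],
    [0.75, 0.9, 0, 0, 0, 0, 0.3],
    [0.6, 0.8, 0, 0, 0, 0, 0.3],
    [0.35, 0.45, 0, 0, 0, 0, 0.3],
    [0.13, 0.14, 0, 0, 0, 0, 0.3],
    [0, 0, 0, 0, 0, 0, 0.3],
  ],
)

```text
t: 22.05
tool_pos: [0.6209, 0.0767, 0.1103]
tool_rot: [-2.011, -2.412, 0.002]
contact_force: [0.5, -0.7, -0.1]
opening: 0.0517
```

Emit:
carry_out(
  series=[
    [0, 0, -0.4, 0, 0, 0, 0.3],
    [0, 0, -0.7, 0, 0, 0, 0.3],
    [0, 0, -0.7, 0, 0, 0, 0.3],
    [0, 0, -0.4, 0, 0, 0, 0.3],
    [0, 0, -0.2, 0, 0, 0, 0.3],
    [0, 0, -0.2, 0, 0, 0, 0.3],
    [0, 0, -0.1, 0, 0, 0, 0.3],
    [0, 0, 0, 0, 0, 0, 0.3],
  ],
)

```text
t: 22.85
tool_pos: [0.6213, 0.0765, 0.0437]
tool_rot: [2.013, 2.412, 0.0]
contact_force: [0.9, -0.8, -0.4]
opening: 0.052
```

```bash
python3 v.py c8
```

```text
t 22.85 pos [0.6213 0.0765 0.0437] jaw 0.18 open 0.052
```

View pics/c8.png

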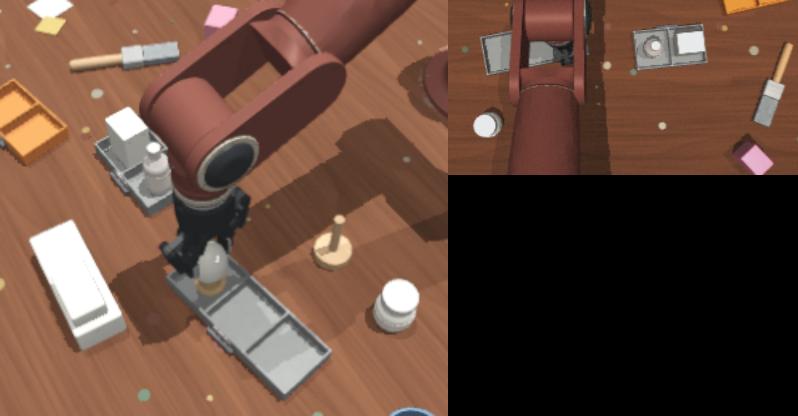

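Emit:
carry_out(
  series=[
    [0, 0, -0.04, 0, 0, 0, 0.3],
    [0, 0, -0.04, 0, 0, 0, 0.3],
    [0, 0, -0.04, 0, 0, 0, 0.3],
    [0, 0, 0, 0, 0, 0, 0.3],
  ],
)

```text
t: 23.35
tool_pos: [0.6212, 0.0765, 0.0406]
tool_rot: [2.013, 2.412, 0.0]
contact_force: [0.2, 0.2, -1.0]
opening: 0.0516
```

Emit:
carry_out(
  series=[
    [0, 0, -0.03, 0, 0, 0, 0.3],
    [0, 0, 0, 0, 0, 0, 0.3],
  ],
)

```text
t: 23.55
tool_pos: [0.6213, 0.0764, 0.0406]
tool_rot: [2.013, 2.412, 0.0]
contact_force: [-2.3, -0.1, 5.0]
opening: 0.0516
```

Emit:
carry_out(
  series=[
    [0, 0, 0, 0, 0, 0, 0.66],
    [0, 0, 0, 0, 0, 0, 0.75],
    [0, 0, 0, 0, 0, 0, 0.85],
    [0, 0, 0, 0, 0, 0, 0.9],
    [0, 0, 0, 0, 0, 0, 0.9],
    [0, 0, 0.4, 0, 0, 0, 0.9],
    [0, 0, 1, 0, 0, 0, 0.9],
    [0, 0, 1, 0, 0, 0, 0.9],
    [0, 0, 1, 0, 0, 0, 0.9],
    [0, 0, 1, 0, 0, 0, 0.9],
    [0, 0, 1, 0, 0, 0, 0.9],
    [0, 0, 0.6, 0, 0, 0, 0.9],
  ],
)

```text
t: 24.75
tool_pos: [0.6223, 0.0765, 0.1934]
tool_rot: [2.011, 2.41, 0.004]
contact_force: [0.3, -0.1, -0.1]
opening: 0.0766
```

Emit:
carry_out(
  series=[
    [-0.5, 0.15, 0, 0, 0, 0, 0.6],
    [-0.8, 0.25, 0, 0, 0, 0, 0.6],
    [-0.8, 0.25, 0, 0, 0, 0, 0.6],
    [-0.8, 0.25, 0, 0, 0, 0, 0.6],
    [-0.8, 0.25, 0, 0, 0, 0, 0.6],
    [-0.8, 0.25, 0, 0, 0, 0, 0.6],
    [-0.8, 0.25, 0, 0, 0, 0, 0.6],
    [-0.8, 0.25, 0, 0, 0, 0, 0.6],
    [-0.75, 0.2, 0, 0, 0, 0, 0.6],
    [-0.4, 0.08, 0, 0, 0, 0, 0.6],
    [0, 0, 0, 0, 0, 0, 0.6],
    [0, 0, 0, 0, 0, 0, 0.6],
  ],
)

```text
t: 25.95
tool_pos: [0.4398, 0.1309, 0.1894]
tool_rot: [2.013, 2.412, -0.0]
contact_force: [-0.4, -0.7, -1.0]
opening: 0.0509
```

```bash
python3 v.py c9
```

```text
t 25.95 pos [0.4398 0.1309 0.1894] jaw 0.18 open 0.0509
```

View pics/c9.png

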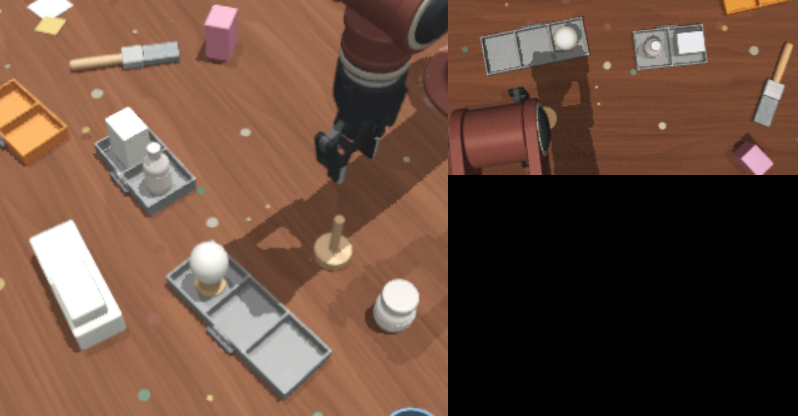

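Emit:
carry_out(
  series=[
    [0, 0, -1, 0, 0, 0, 0.6],
    [0, 0, -1, 0, 0, 0, 0.6],
    [0, 0, -1, 0, 0, 0, 0.6],
    [0, 0, -1, 0, 0, 0, 0.6],
    [0, 0, -0.8, 0, 0, 0, 0.6],
    [0, 0, -0.4, 0, 0, 0, 0.6],
    [0, 0, -0.2, 0, 0, 0, 0.6],
    [0, 0, -0.1, 0, 0, 0, 0.6],
    [0, 0, 0, 0, 0, 0, 0.5],
  ],
)

```text
t: 26.95
tool_pos: [0.4406, 0.131, 0.053]
tool_rot: [2.012, 2.411, 0.001]
contact_force: [0.5, -0.1, 0.6]
opening: 0.0427
```

Emit:
carry_out(
  series=[
    [0, 0, 0, 0, 0, 0, 0.42],
    [0, 0, 0, 0, 0, 0, 0.36],
    [0, 0, 0, 0, 0, 0, 0.3],
    [0, 0, 0, 0, 0, 0, 0.24],
    [0, 0, 0, 0, 0, 0, 0.2],
    [0, 0, 0, 0, 0, 0, 0.16],
    [0, 0, 0, 0, 0, 0, 0.12],
    [0, 0, 0, 0, 0, 0, 0.05],
    [0, 0, 0, 0, 0, 0, 0],
    [0, 0, 0, 0, 0, 0, 0],
    [0, 0, 0, 0, 0, 0, 0],
  ],
)

```text
t: 28.05
tool_pos: [0.4401, 0.1309, 0.0524]
tool_rot: [2.013, 2.412, 0.0]
contact_force: [1.2, -0.7, 1.3]
opening: 0.0129
```

```bash
python3 v.py d1
```

```text
t 28.05 pos [0.4401 0.1309 0.0524] jaw 0.18 open 0.0129
```

View pics/d1.png

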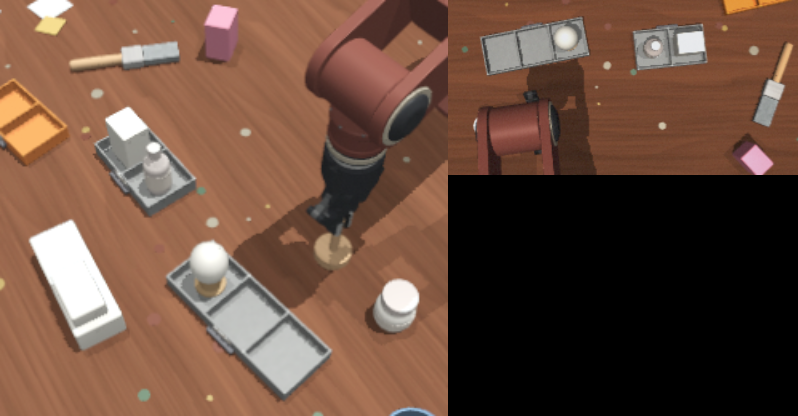

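Emit:
carry_out(
  series=[
    [0, 0, 0.3, 0, 0, 0, 0],
    [0, 0, 0.7, 0, 0, 0, 0],
    [0, 0, 1, 0, 0, 0, 0],
    [0, 0, 0.7, 0, 0, 0, 0],
    [0, 0, 0.3, 0, 0, 0, 0],
    [0, 0, 0, 0, 0, 0, 0],
  ],
)

```text
t: 28.75
tool_pos: [0.4406, 0.131, 0.1286]
tool_rot: [2.012, 2.411, 0.003]
contact_force: [-0.2, 0.3, -1.8]
opening: 0.0127
```

Emit:
carry_out(
  series=[
    [0.3, 0.05, 0, 0, 0, 0, 0],
    [0.6, 0.1, 0, 0, 0, 0, 0],
    [0.75, 0.1, 0, 0, 0, 0, 0],
    [0.75, 0.1, 0, 0, 0, 0, 0],
    [0.75, 0.1, 0, 0, 0, 0, 0],
    [0.75, 0.1, 0, 0, 0, 0, 0],
    [0.75, 0.1, 0, 0, 0, 0, 0],
    [0.75, 0.1, 0, 0, 0, 0, 0],
    [0.7, 0.1, 0, 0, 0, 0, 0],
    [0.45, 0.05, 0, 0, 0, 0, 0],
    [0.15, 0.02, 0, 0, 0, 0, 0],
    [0, 0, 0, 0, 0, 0, 0],
  ],
)

```text
t: 29.95
tool_pos: [0.6072, 0.1539, 0.1264]
tool_rot: [-2.012, -2.411, 0.002]
contact_force: [0.5, -0.4, -0.7]
opening: 0.0127
```

Emit:
carry_out(
  series=[
    [0, 0, -0.4, 0, 0, 0, 0],
    [0, 0, -0.7, 0, 0, 0, 0],
    [0, 0, -0.7, 0, 0, 0, 0],
    [0, 0, -0.4, 0, 0, 0, 0],
    [0, 0, -0.2, 0, 0, 0, 0],
    [0, 0, -0.2, 0, 0, 0, 0],
    [0, 0, -0.1, 0, 0, 0, 0],
    [0, 0, 0, 0, 0, 0, 0],
  ],
)

```text
t: 30.75
tool_pos: [0.6076, 0.154, 0.0599]
tool_rot: [2.013, 2.412, 0.0]
contact_force: [-0.0, 0.1, 0.7]
opening: 0.0126
```

```bash
python3 v.py d2
```

```text
t 30.75 pos [0.6076 0.154  0.0599] jaw 0.18 open 0.0126
```

View pics/d2.png

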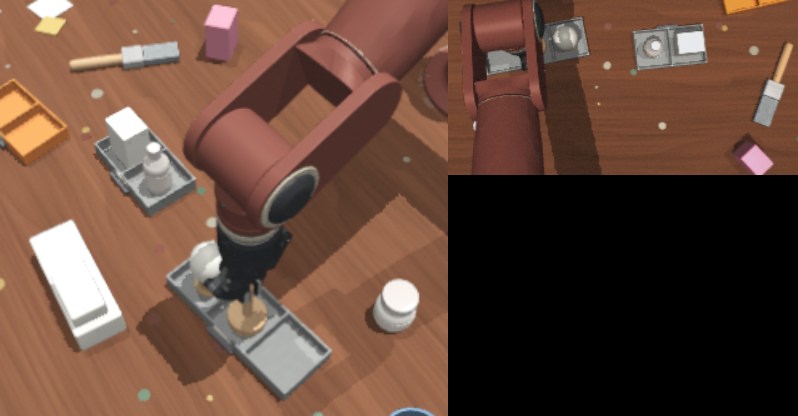

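Emit:
carry_out(
  series=[
    [0, 0, -0.04, 0, 0, 0, 0],
    [0, 0, -0.04, 0, 0, 0, 0],
    [0, 0, -0.04, 0, 0, 0, 0],
    [0, 0, -0.02, 0, 0, 0, 0],
    [0, 0, 0, 0, 0, 0, 0],
  ],
)

```text
t: 31.35
tool_pos: [0.6073, 0.1539, 0.0562]
tool_rot: [-2.013, -2.412, 0.0]
contact_force: [0.0, -0.1, -0.1]
opening: 0.0128
```

Emit:
carry_out(
  series=[
    [0, 0, -0.03, 0, 0, 0, 0],
    [0, 0, 0, 0, 0, 0, 0],
  ],
)

```text
t: 31.55
tool_pos: [0.6074, 0.1539, 0.0555]
tool_rot: [-2.013, -2.412, 0.0]
contact_force: [0.3, -0.3, -0.8]
opening: 0.0129
```

Emit:
carry_out(
  series=[
    [0, 0, -0.03, 0, 0, 0, 0],
    [0, 0, 0, 0, 0, 0, 0],
  ],
)

```text
t: 31.75
tool_pos: [0.6078, 0.154, 0.0554]
tool_rot: [2.013, 2.412, 0.001]
contact_force: [0.5, 0.9, 2.2]
opening: 0.0129
```

Emit:
carry_out(
  series=[
    [0, 0, -0.01, 0, 0, 0, 0],
    [0, 0, 0, 0, 0, 0, 0],
  ],
)

```text
t: 31.95
tool_pos: [0.6078, 0.154, 0.0554]
tool_rot: [2.012, 2.412, 0.001]
contact_force: [-2.1, -0.5, 4.2]
opening: 0.0125
```

Emit:
carry_out(
  series=[
    [0, 0, 0, 0, 0, 0, 0.2],
    [0, 0, 0, 0, 0, 0, 0.3],
    [0, 0, 0, 0, 0, 0, 0.4],
    [0, 0, 0, 0, 0, 0, 0.45],
    [0, 0, 0, 0, 0, 0, 0.45],
    [0, 0, 0.4, 0, 0, 0, 0.45],
    [0, 0, 1, 0, 0, 0, 0.45],
    [0, 0, 1, 0, 0, 0, 0.45],
    [0, 0, 1, 0, 0, 0, 0.45],
    [0, 0, 1, 0, 0, 0, 0.45],
    [0, 0, 0.8, 0, 0, 0, 0.45],
    [0, 0, 0.4, 0, 0, 0, 0.45],
  ],
)

```text
t: 33.15
tool_pos: [0.6087, 0.1541, 0.1983]
tool_rot: [2.011, 2.41, 0.005]
contact_force: [-0.3, 0.0, -0.1]
opening: 0.0385
```

Emit:
carry_out(
  series=[
    [-0.5, 0.3, 0, 0, 0, 0, 0.85],
    [-0.8, 0.45, 0, 0, 0, 0, 0.85],
    [-0.8, 0.5, 0, 0, 0, 0, 0.85],
    [-0.8, 0.5, 0, 0, 0, 0, 0.85],
    [-0.8, 0.5, 0, 0, 0, 0, 0.85],
    [-0.8, 0.5, 0, 0, 0, 0, 0.85],
    [-0.8, 0.5, 0, 0, 0, 0, 0.85],
    [-0.8, 0.5, 0, 0, 0, 0, 0.85],
    [-0.7, 0.35, 0, 0, 0, 0, 0.85],
    [-0.36, 0.13, 0, 0, 0, 0, 0.85],
    [0, 0, 0, 0, 0, 0, 0.85],
    [0, 0, 0, 0, 0, 0, 0.85],
  ],
)

```text
t: 34.35
tool_pos: [0.4286, 0.2595, 0.1945]
tool_rot: [2.013, 2.412, 0.0]
contact_force: [0.5, -0.2, -0.1]
opening: 0.0722
```

```bash
python3 v.py d3
```

```text
t 34.35 pos [0.4286 0.2595 0.1945] jaw 0.18 open 0.0722
```

View pics/d3.png

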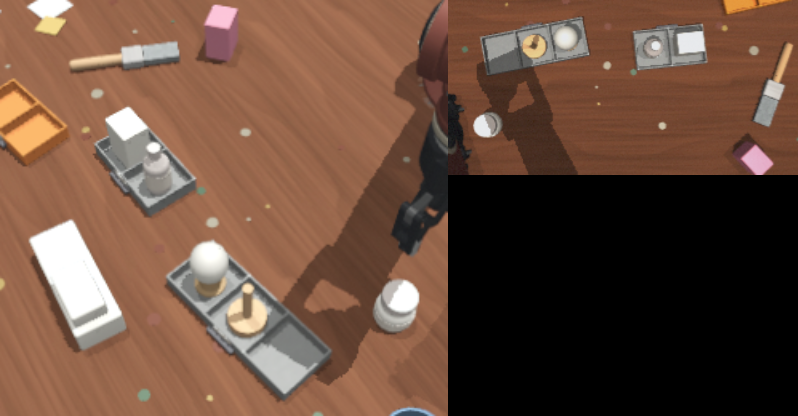

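Emit:
carry_out(
  grip_force=40,
  series=[
    [0, 0, -1, 0, 0, 0, 0.85],
    [0, 0, -1, 0, 0, 0, 0.85],
    [0, 0, -1, 0, 0, 0, 0.85],
    [0, 0, -1, 0, 0, 0, 0.85],
    [0, 0, -1, 0, 0, 0, 0.85],
    [0, 0, -0.8, 0, 0, 0, 0.85],
    [0, 0, -0.4, 0, 0, 0, 0.85],
    [0, 0, -0.2, 0, 0, 0, 0.85],
    [0, 0, -0.1, 0, 0, 0, 0.85],
    [0, 0, 0, 0, 0, 0, 0.85],
  ],
)

```text
t: 35.45
tool_pos: [0.4291, 0.2599, 0.0328]
tool_rot: [2.013, 2.411, 0.002]
contact_force: [0.2, -0.6, -0.4]
opening: 0.0725
```

Emit:
carry_out(
  series=[
    [0, 0, 0, 0, 0, 0, 0.7],
    [0, 0, 0, 0, 0, 0, 0.62],
    [0, 0, 0, 0, 0, 0, 0.5],
    [0, 0, 0, 0, 0, 0, 0.4],
    [0, 0, 0, 0, 0, 0, 0.3],
    [0, 0, 0, 0, 0, 0, 0.3],
    [0, 0, 0, 0, 0, 0, 0.3],
  ],
)

```text
t: 36.15
tool_pos: [0.4293, 0.2601, 0.0334]
tool_rot: [2.012, 2.411, 0.003]
contact_force: [0.3, 0.7, 6.4]
opening: 0.0476
```

Emit:
carry_out(
  series=[
    [0, 0, 0.3, 0, 0, 0, 0.3],
    [0, 0, 0.7, 0, 0, 0, 0.3],
    [0, 0, 1, 0, 0, 0, 0.3],
    [0, 0, 0.7, 0, 0, 0, 0.3],
    [0, 0, 0.3, 0, 0, 0, 0.3],
    [0, 0, 0, 0, 0, 0, 0.3],
  ],
)

```text
t: 36.75
tool_pos: [0.4288, 0.2599, 0.1079]
tool_rot: [2.012, 2.412, 0.002]
contact_force: [0.0, -0.2, -1.9]
opening: 0.0475
```

```bash
python3 v.py d4
```

```text
t 36.75 pos [0.4288 0.2599 0.1079] jaw 0.18 open 0.0475
```

View pics/d4.png

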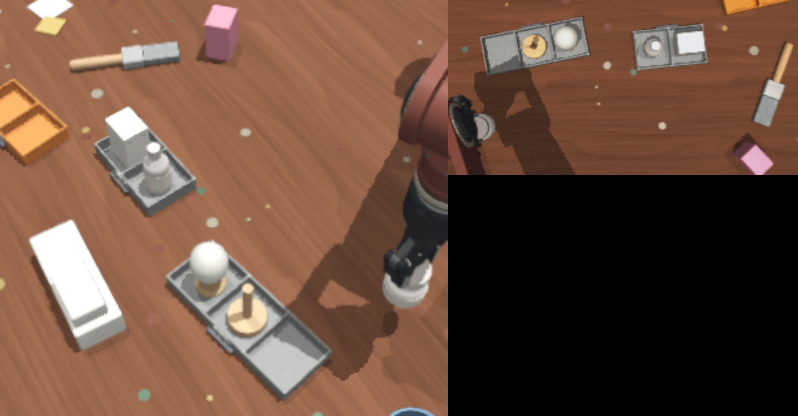

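Emit:
carry_out(
  series=[
    [0.3, -0.05, 0, 0, 0, 0, 0.3],
    [0.6, -0.1, 0, 0, 0, 0, 0.3],
    [0.75, -0.12, 0, 0, 0, 0, 0.3],
    [0.75, -0.12, 0, 0, 0, 0, 0.3],
    [0.75, -0.12, 0, 0, 0, 0, 0.3],
    [0.75, -0.12, 0, 0, 0, 0, 0.3],
    [0.75, -0.12, 0, 0, 0, 0, 0.3],
    [0.75, -0.12, 0, 0, 0, 0, 0.3],
    [0.6, -0.12, 0, 0, 0, 0, 0.3],
    [0.45, -0.1, 0, 0, 0, 0, 0.3],
    [0.15, -0.04, 0, 0, 0, 0, 0.3],
    [0, 0, 0, 0, 0, 0, 0.3],
  ],
)

```text
t: 38.05
tool_pos: [0.5938, 0.2311, 0.1065]
tool_rot: [-2.013, -2.411, 0.001]
contact_force: [0.1, -0.3, -1.8]
opening: 0.0477
```

Emit:
carry_out(
  series=[
    [0, 0, -0.4, 0, 0, 0, 0.3],
    [0, 0, -0.7, 0, 0, 0, 0.3],
    [0, 0, -0.7, 0, 0, 0, 0.3],
    [0, 0, -0.4, 0, 0, 0, 0.3],
    [0, 0, -0.2, 0, 0, 0, 0.3],
    [0, 0, -0.2, 0, 0, 0, 0.3],
    [0, 0, -0.1, 0, 0, 0, 0.3],
    [0, 0, 0, 0, 0, 0, 0.3],
  ],
)

```text
t: 38.85
tool_pos: [0.5936, 0.2315, 0.0397]
tool_rot: [2.013, 2.412, 0.0]
contact_force: [-0.6, 0.2, -2.4]
opening: 0.0477
```

```bash
python3 v.py d5
```

```text
t 38.85 pos [0.5936 0.2315 0.0397] jaw 0.18 open 0.0477
```

View pics/d5.png

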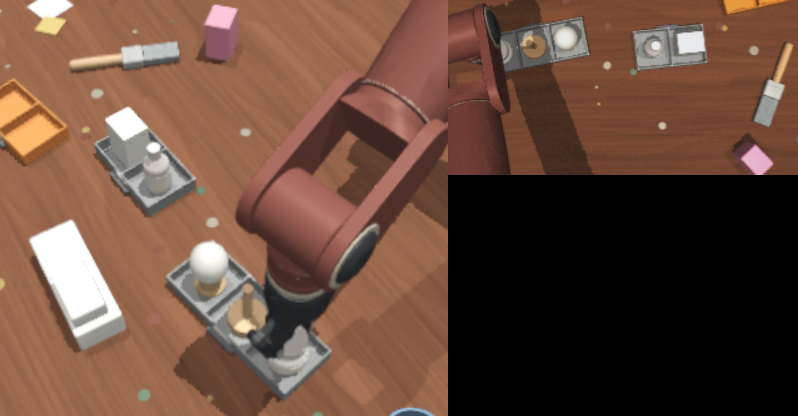

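Expected floor contact near TCP 0.0365.

Emit:
carry_out(
  series=[
    [0, 0, -0.04, 0, 0, 0, 0.3],
    [0, 0, -0.04, 0, 0, 0, 0.3],
    [0, 0, -0.04, 0, 0, 0, 0.3],
    [0, 0, 0, 0, 0, 0, 0.3],
  ],
)

```text
t: 39.35
tool_pos: [0.5934, 0.2314, 0.0366]
tool_rot: [-2.013, -2.412, -0.0]
contact_force: [-0.5, 0.6, -1.5]
opening: 0.0469
```

Emit:
carry_out(
  series=[
    [0, 0, -0.03, 0, 0, 0, 0.3],
    [0, 0, 0, 0, 0, 0, 0.3],
  ],
)

```text
t: 39.55
tool_pos: [0.5935, 0.2314, 0.0365]
tool_rot: [2.013, 2.412, -0.0]
contact_force: [-2.4, -1.3, 2.4]
opening: 0.0473
```

Contact; release, rise, and back off to free the view.

Emit:
carry_out(
  series=[
    [0, 0, 0, 0, 0, 0, 0.62],
    [0, 0, 0, 0, 0, 0, 0.7],
    [0, 0, 0, 0, 0, 0, 0.8],
    [0, 0, 0, 0, 0, 0, 0.85],
    [0, 0, 0, 0, 0, 0, 0.85],
    [0, 0, 0.4, 0, 0, 0, 0.85],
    [0, 0, 1, 0, 0, 0, 0.85],
    [0, 0, 1, 0, 0, 0, 0.85],
    [0, 0, 1, 0, 0, 0, 0.85],
    [0, 0, 1, 0, 0, 0, 0.85],
    [0, 0, 1, 0, 0, 0, 0.85],
    [0, 0, 0.6, 0, 0, 0, 0.85],
  ],
)

```text
t: 40.75
tool_pos: [0.5945, 0.2318, 0.1894]
tool_rot: [2.011, 2.41, 0.005]
contact_force: [0.4, 0.2, -0.3]
opening: 0.0725
```

Emit:
carry_out(
  series=[
    [-0.8, 0.3, 0, 0, 0, 0, 0.85],
    [-0.8, 0.3, 0, 0, 0, 0, 0.85],
    [-0.8, 0.3, 0, 0, 0, 0, 0.85],
    [-0.8, 0.3, 0, 0, 0, 0, 0.85],
    [-0.8, 0.3, 0, 0, 0, 0, 0.85],
    [-0.8, 0.3, 0, 0, 0, 0, 0.85],
    [-0.8, 0.3, 0, 0, 0, 0, 0.85],
    [-0.8, 0.3, 0, 0, 0, 0, 0.85],
    [-0.8, 0.3, 0, 0, 0, 0, 0.85],
    [0, 0, 0, 0, 0, 0, 0.85],
    [0, 0, 0, 0, 0, 0, 0.85],
  ],
)

```text
t: 41.85
tool_pos: [0.4135, 0.299, 0.1861]
tool_rot: [2.012, 2.412, 0.001]
contact_force: [0.3, 0.4, -0.1]
opening: 0.0723
```

```bash
python3 v.py e1; cat > g.py <<'E'
from h import *
S=ctrl.get_image("scene");T=ctrl.get_image("top"); res=pickle.load(open("res.pkl","rb"))
exp=dict(head=('drawer3',-.079),stand=('drawer3',0),jar=('drawer3',.079),block=('drawer2',-.0395),bottle=('drawer2',.0395))
for n,(d,y) in exp.items():
    D=res[d];c,s=np.cos(D[3]),np.sin(D[3]); g=np.array([D[0]-s*y,D[1]+c*y,.003])
    ps=[];ms=[]
    for p in(S,T):
        uv=proj(p,g+[0,0,.04])[0]
        for t in ctrl.trace(p,n):
            r=np.array(t["rect"])*[640,400,640,400]
            if r[0]-3<uv[0]<r[0]+r[2]+3 and r[1]-3<uv[1]<r[1]+r[3]+3 and r[2]<45 and t["p"]>.2: ps.append(p);ms.append(np.array(t["mask"]));break
    if not ps: print(n,"not seen");continue
    yaw=n=='block'
    v,f=fit(n,ps,ms,list(g)+([D[3]] if yaw else []),yaw)
    e=v[:2]-D[:2]; print(n,len(ps),"local x,y",np.round([c*e[0]+s*e[1],-s*e[0]+c*e[1]-y],4),"z",np.round(v[2:],4),round(f,3))
for n in("mug","offcut","brush"):
    print(n,[np.round(np.array(t["rect"])*[640,400,640,400]) for p in(S,T) for t in ctrl.trace(p,n)[:1]])
E
python3 g.py
```

```text
t 41.85 pos [0.4135 0.299  0.1861] jaw 0.181 open 0.0723
head 2 local x,y [-0.0023  0.0014] z [0.0042] 0.154
stand 2 local x,y [-0.0002  0.0025] z [0.0047] 0.203
jar 2 local x,y [0.0002 0.0001] z [0.0051] 0.167
block 2 local x,y [0.0008 0.0005] z [0.0034 0.0115] 0.297
bottle 1 local x,y [-0.026  -0.0483] z [-0.063] 0.062
mug [array([412., 317.,  64.,  51.]), array([156., 206.,  38.,  33.])]
offcut [array([200., 197.,  56.,  82.]), array([294., 123.,  63.,  26.])]
brush [array([226.,  84.,  67.,  16.]), array([444., 197.,  31.,  68.])]
```

View pics/e1.png

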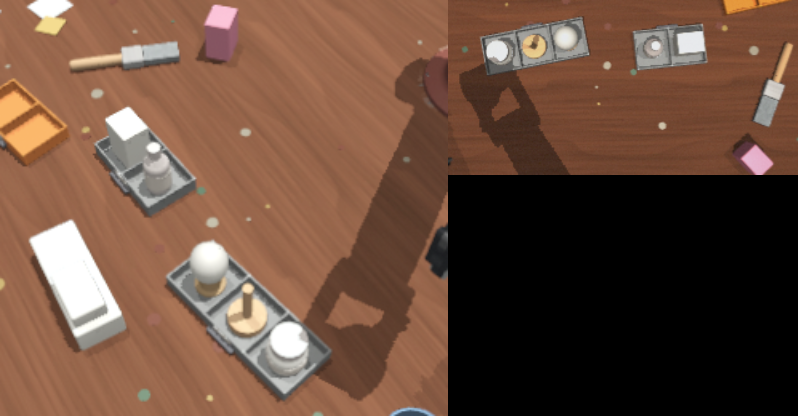

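```bash
python3 - <<'E'
from h import *
S=ctrl.get_image("scene");T=ctrl.get_image("top");v=[]
for p,(x,y) in((S,(230,120)),(T,(340,160))):
    f=p["frame"].copy(); m=sil(p,"bottle",.5956,-.1194,.003,0,1)
    c,_=cv2.findContours(m,cv2.RETR_EXTERNAL,cv2.CHAIN_APPROX_NONE);cv2.drawContours(f,c,-1,(0,255,0),1)
    v.append(cv2.resize(f[y:y+80,x:x+80],None,fx=5,fy=5,interpolation=cv2.INTER_NEAREST))
cv2.imwrite("pics/e2.png",np.hstack(v))
E
```

```text
(no output)
```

View pics/e2.png

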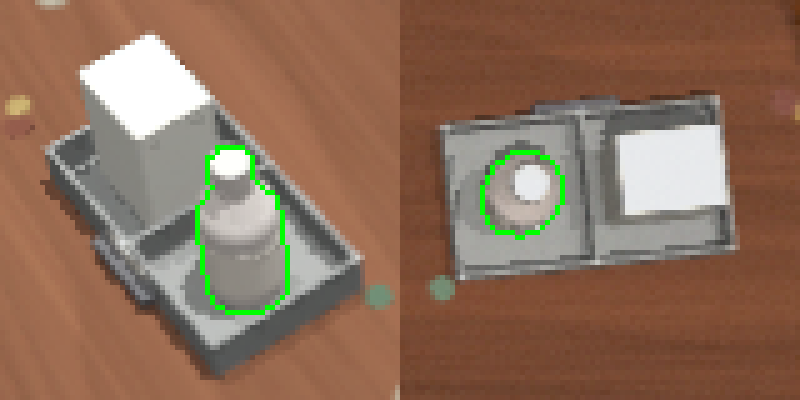

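The bottle's predicted outline (bottom at the bay centre, z = 3 mm) coincides with the bottle in both views. All five things stand upright, so I hand in.

```bash
python3 -c "
from station import ctrl
print(ctrl.finish_job(), ctrl.get_obs()['t'])"
```

```text
the job is handed in; nothing more can be done
the job is handed in; nothing more can be done
```

Both kits are made up and the job is handed in, after about 42 s of the 128 s. No verdict was reported.

- **Three-bay drawer:** the head is in the bay on the −y side, the dowel stand in the middle, and the jar on the +y side.
- **Two-bay drawer:** the block is in the −y bay and the bottle in the +y bay.

I lowered each thing until the wrist felt the drawer floor (about 2–5 N) before letting go.

**Last checks**
- **Head, stand, jar and block:** fitted from both camera views, they stand within 3 mm of their bay centres. Their heights came out at 3–5 mm, which matches the 3 mm floor given the calibration error.
- **Bottle:** this check failed at first. The network saw it in only one view, so the free fit gave a meaningless answer. I drew its expected outline at the release spot instead, and it matched the bottle in both pictures, upright near the bay centre.
- **Mug and offcut:** they sit where they were, within a few pixels in both pictures.
- **Brush:** it is unmoved in the scene view. The network did not find it in the first top picture, so there is no top-view comparison.

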